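Wet the brush at the leaning plunger dispenser

TASK

Slide the dispenser's black cover by its red tab fully open to its stop and leave it open. Then take the brush from its rest and, holding it in line with the leaning well, dip its bristle end into the well until the sprung orange plate inside gives a little; press gently, well short of the plate's lowest point, stay there for about half a second and draw the brush out. Lay the brush back in the notches of its rest and let go. Leave the tape roll, the glue stick and the hole punch where they are.

Things in the scene. Friction and masses are not known exactly. Their poses are not given: they have to be found in the camera images.
- brush: Round brush, 210 mm long, lying level in its rest. Origin on the underside (8 mm below the long axis) 100 mm from the butt end; x runs along it towards the bristles, z up as it lies. Bristle tip at x = +110 mm, bristles 16 mm thick from x = 57 to 110, steel ferrule 15 mm thick from 23 to 57, square blue grip 16 x 16 mm from -47 to 23, pale butt 15 mm thick from -100 to -47. Mass about 50 g.
- brush_grip (a point): Centre of the brush's blue grip, on its axis, 122 mm from the bristle tip; axes as the brush.
- brush_tip (a point): The bristle tip, on the brush's axis.
- rest: Brush rest, fixed: black foot 150 x 50 x 6 mm with two V-notched dark steel uprights 8 mm thick, 107 mm apart (at x = -70 and +37 mm) and 55 mm high. Origin on the desk; x along the brush's lying direction, towards the bristles at the start.
- rest_mid (a point): Point of the rest where the centre of the blue grip (point brush_grip) lies when the brush rests in the notches: 39 mm above the desk; x along the notches' line.
- dispenser: Grey plunger dispenser, fixed, foot 150 x 96 mm, in all about 180 mm high with the red tab, holding a white well that leans 55 degrees from vertical with its mouth up and towards the dispenser's -x. Origin on the desk, z up.
- well_mouth (a point): Centre of the mouth of the white well, 108 mm above the desk; z points out of the well along its axis (55 degrees from vertical), y is the direction in which the cover opens, x the upper side. Inner diameter 38 mm, wall 4.5 mm. The face of the orange plate lies 42 to 66 mm inside the mouth, differently each time and not measured: find it by touch.
- cover_grip (a point): Middle of the red tab of the black sliding cover, moving with it. The tab is 48 mm long along this point's x (which leans 35 degrees from vertical; its upper end is 14 mm above this point), 14 mm wide along y and 12 mm thick. Its top is the highest point of the dispenser; from above, pinch it across y or push its side.
- cover (a joint): Opening of the cover in m: 0 shut over the mouth, 0.060 fully open at the end stop; slides along +y of well_mouth with about 1.5 N of friction.
- plate (a joint): How far the orange plate is pressed into the well from where it stands, in m: 0 free, 0.011 at its lowest point. A spring of 0.9 N per mm returns it.
- tape_roll: roll of brown packing tape, 96 mm across, 48 mm high; a bystander. Origin at the centre of its underside.
- hole_punch: black two-hole punch, 88 x 118 x 52 mm; a bystander. Origin at the centre of its underside.
- glue_stick: white and yellow glue stick standing upright, 22 mm across, 90 mm high; a bystander. Origin at the centre of its underside.
There are look-alikes about, which are no part of the job. Leave any pink look-alike of the dispenser alone.

How it is judged:
By the outcome, as a careful person would: the job done as asked, in the order asked, and still so for the second after the job is handed in, with the robot touching nothing.
It also fails if it takes over 64 s, if anything falls off the work surface, if the arm or the gripper's body presses on something with over 40 N, if the wrist force passes 120 N, or if a joint passes its speed limit or range.

ROBOT

A 7-joint arm with a two-finger parallel gripper is mounted at the origin on the work surface; the furniture and walls round the work are solid. World frame = base frame: x ahead of the robot, y to its left, z up, the work surface at z = 0. Lengths are in m, angles in rad, forces in N, time in s.
With the tool pointing down it reaches from about 0.4 to 0.85 m from the base axis. Payload 10.4 kg.
Tool frame: the origin (TCP) lies at the very end of the fingers, on their centre line; the grasp point (between the pads) lies 19 mm behind it; z points along the fingers, y is the line along which they close (so a half turn about z gives the same grasp; the last joint's range is limited). The gripper opens to 87 mm and grips with 3 to 60 N. Pads are 19 mm wide; open, the fingers measure 117 mm over their backs; the gripper's body (75 mm by 190 mm) begins 51 mm behind the grasp point.
Start: joints at [-1.163, 0.332, -0.065, 1.46, 0.022, 1.35, -0.088], TCP at [0.261, 0.568, 0.223] pointing down, gripper open.
Joint ranges: [-2.6, 2.6], [-0.5, 2.12], [-1.47, 1.34], [0.16, 2.42], [-1.27, 4.41], [0.06, 2.06], [-2.6, 2.6]. Speed limits (rad/s): [2.22, 2.22, 2.79, 2.79, 3.14, 3.14, 3.14].

INTERFACE

Orientations are given as a unit quaternion [x, y, z, w].
In Python, from bench import * gives the robot as it stands.
- The arm moves only by the tool carry_out, never from a script. Its argument "deltas" is a list of rows, each an object with "hand": the finger opening in mm, from 0 to 87; "dp": the shift along the tool's x, y, z each as a share of 250 mm, from -1 to 1, a list of three; "spin": the turn about the tool's z as a share of pi rad, from -1 to 1. In form: [{"hand": hand, "dp": [dx, dy, dz], "spin": spin}, ...]. A call has 1 to 20 rows; each row is the pose to reach, as a shift and turn from the pose commanded when the call began, along the tool's axes at that moment, turning the shorter way round; what a row does not reach only later rows make up. A row lasts 1/10 s, in which the tool goes at most 50 mm and 8.59 degrees, less where a joint would pass 70% of its speed; a pose out of reach is approached as far as the arm can. A call with a number of a shift or a turn outside -1 to 1 is refused whole. A call with a gripper value outside its range is refused whole. The fingers move at their own pace and stop on an object; "force" is the grip in N (left out, the last holds). Time passes only in rows, so rows that repeat a pose let the fingers close. It gives the time, the measured TCP pose, the force, the opening and the grip force at its end, in the units of the state.
- read_state(): the state, without advancing time (a new reading comes with each control period).
- camera(name): name is "scene" or "top" or "wrist"; returns the picture (420x560x3 uint8, red, green, blue); there is no depth.
- get_calibration(name): a dict with "fx", "fy", "cx", "cy" (pixels), "R" (3x3) and "t" (3): a world point X has camera coordinates R X + t; the wrist camera has in their place "mount" (4x4, takes a point from camera to tool coordinates, whose origin is the TCP and whose axes are the flange's). Camera axes: x right, y down, z forward; pixel columns grow to the right and rows downward; lengths in m; the calibration is good to about 2 mm. A picture is of the moment at which its call begins: read the wrist's pose just before it. get_calibration takes no time and is no camera call.
- close_job(): hands the job in; it is judged then, once.
The state is a dict: "time": time; "joint_positions": joint angles; "joint_vel": joint speeds; "joint_torque": joint torques, N m; "ee_pos": TCP position; "eef_rot": TCP orientation; "ft_force": force on the tool from outside, world axes, zero at the start; "torque": the same for the moment, N m; "width": finger opening in m; "grip_force": force on a finger pad.
Only numpy, scipy, OpenCV 4.12 (cv2) and the standard library are available. Lean on these libraries where they do the work, as an engineer would, in place of code of your own. Each camera call takes 0.05 s, during which the arm holds its last target. There are 200 camera calls.

## Working session

There is one attempt and no reset: what is moved stays moved. The work goes in short steps, Python scripts to look and compute and a tool call to move; the robot and the scene stay as the last step left them, time stands still between calls to the robot, and variables do not carry over. Pictures are saved under pics/ and viewed, at most 10 in all, crops included, and the job is handed in when it is done.

Besides the shell and the picture viewer there is one more tool, called after "Call:" by a JSON object that holds its "name" and its "arguments". carry_out: Moves the arm, as the interface text tells. Its arguments: {"type":"object","properties":{"deltas":{"type":"array","items":{"type":"object","properties":{"hand":{"type":"number"},"dp":{"type":"array","items":{"type":"number","minimum":-1,"maximum":1}},"spin":{"type":"number","minimum":-1,"maximum":1}}}},"force":{"type":"number"}},"required":["deltas"]}

```bash
mkdir -p pics; ls; python3 - <<'E'
from bench import *
import cv2,json
for n in ("scene","top"):
    im=camera(n); cv2.imwrite(f"pics/{n}0.png",im[:,:,::-1])
    c=get_calibration(n); print(n,{k:(v.tolist() if hasattr(v,'tolist') else v) for k,v in c.items()})
print(get_calibration("wrist")); s=read_state(); print(s)
E
```

```text
pics
scene {'fx': 480.7544002006298, 'fy': 480.7544002006298, 'cx': 275.74860831027155, 'cy': 207.5261872398369, 'R': [[0.898998060028911, -0.43794673732454126, -0.0022678913208986854], [-0.20541593707863148, -0.41708416843073504, -0.8853502635898121], [0.38679035776291254, 0.7963940304342012, -0.46491909772605244]], 't': [-0.5044866245135203, 0.06639015310105117, 1.3388634555070527]}
top {'fx': 411.6032623572702, 'fy': 411.6032623572702, 'cx': 283.65362064753776, 'cy': 209.5365855989614, 'R': [[-0.003105713788559112, -0.9999878237386547, 0.0038349597510619502], [-0.9834215898153624, 0.002358905418459842, -0.18131853807664433], [0.18130728398740167, -0.004334505699093285, -0.9834169415021565]], 't': [-0.2816487061169304, 0.46166408822824323, 1.4044263033172621]}
{'fx': 321.9161560212895, 'fy': 321.9161560212895, 'cx': 280.7563300453689, 'cy': 210.78902853304652, 'mount': array([[-7.04828373e-04, -9.52883254e-01, -3.03336460e-01,
         8.38128997e-02],
       [ 9.99999751e-01, -6.84893906e-04, -1.72100195e-04,
        -4.97952608e-04],
       [-4.37618989e-05, -3.03336506e-01,  9.5
[... 174 characters left out ...]
033,  0.33281261, -0.06469244,  1.46087588,  0.02155234,
        1.34987065, -0.08850574]), 'joint_vel': array([ 2.42022530e-04, -1.64082772e-03,  7.30452549e-05, -2.47246774e-03,
       -4.97570269e-04,  9.16199354e-04,  2.15896174e-04]), 'joint_torque': array([ 9.02112970e-04, -6.24542642e+01,  2.42811861e-02, -3.90720606e+01,
       -6.16359897e-02,  3.65251489e-02,  6.78446577e-05]), 'ee_pos': array([0.26084364, 0.56758403, 0.22182214]), 'eef_rot': array([ 2.13738038e-01,  9.76890805e-01, -6.23606829e-04, -1.29765727e-04]), 'ft_force': array([ 0.26692602, -0.40125672,  0.17122624]), 'torque': array([ 0.00716519, -0.0360147 ,  0.04511513]), 'grip_force': 0.0, 'width': 0.08672690161433477}
```

View pics/scene0.png

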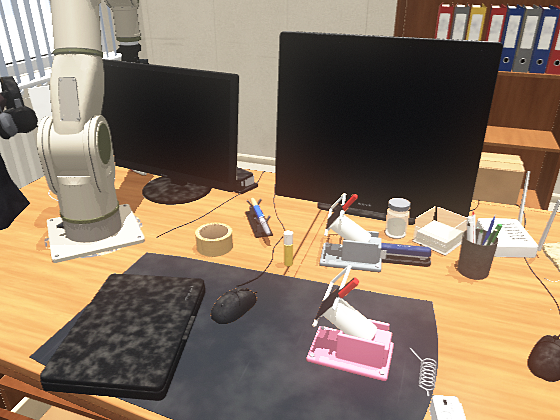

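View pics/top0.png

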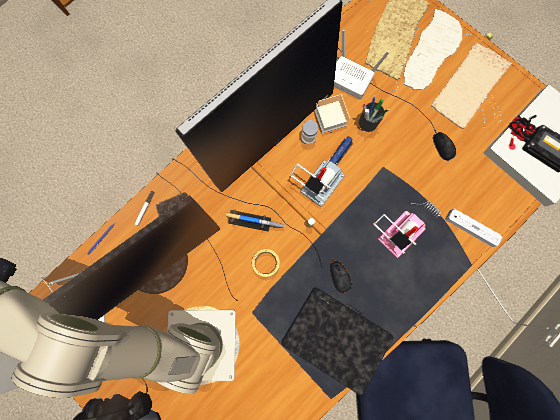

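The scene shows the grey dispenser at about (350,245), the pink look-alike at (350,330), the brush in its rest at (260,218), the tape at (213,239) and the glue stick at (289,248). In the top view the grey dispenser is at (318,182), pink at (403,235), the brush at (255,220), the tape at (265,263) and the glue at (311,222).

Candidates for the dispenser are grey (318,182) and pink (403,235), so I choose grey. Candidates for the brush are the object in the rest (255,220), the pens at (100,238) and (145,207), and the pencil cup (372,115). I choose the one in the rest and will check both in a close crop.

```bash
python3 - <<'E'
import cv2,numpy as np
a=cv2.imread("pics/top0.png")[140:245,215:365]; b=cv2.imread("pics/scene0.png")[185:275,240:390]
f=lambda i:cv2.resize(i,None,fx=4,fy=4,interpolation=cv2.INTER_CUBIC)
a=cv2.resize(a,None,fx=4,fy=3.0,interpolation=cv2.INTER_CUBIC) if 0 else cv2.resize(a,(429,300),interpolation=cv2.INTER_CUBIC)
b=cv2.resize(b,(500,300),interpolation=cv2.INTER_CUBIC)
a=cv2.copyMakeBorder(a,0,0,0,71,cv2.BORDER_CONSTANT)
cv2.imwrite("pics/crop0.png",np.vstack([a,b]))
E
```

```text
(no output)
```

View pics/crop0.png

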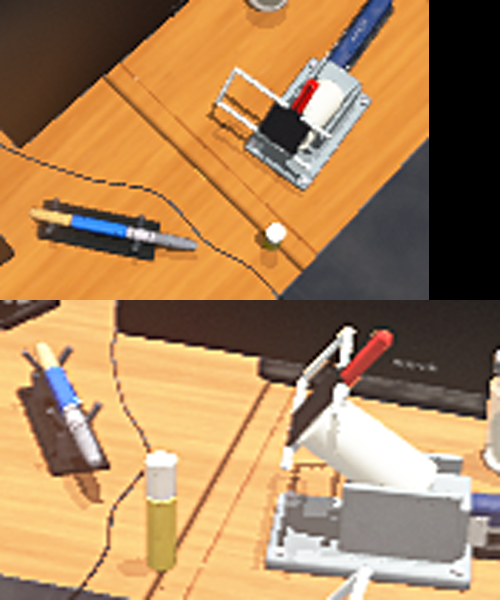

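The crop shows the grey dispenser (grey foot, white well, black cover shut, red tab, rails running up-left) and the brush in its black rest, with the tan butt at left and the bristles at lower right. I keep those two choices. Next is a coarse triangulation, including the monitors, which are obstacles.

```bash
cat > h.py <<'E'
from bench import *
import numpy as np, cv2
from scipy.spatial.transform import Rotation as Ro
def pose():
    s=read_state(); T=np.eye(4); T[:3,:3]=Ro.from_quat(s["eef_rot"]).as_matrix(); T[:3,3]=s["ee_pos"]; return T,s
def cam(n,T=None):
    c=get_calibration(n); K=np.array([[c["fx"],0,c["cx"]],[0,c["fy"],c["cy"]],[0,0,1]])
    if n=="wrist":
        M=np.linalg.inv(T@c["mount"]); return K,M[:3,:3],M[:3,3]
    return K,np.array(c["R"]),np.array(c["t"])
def ray(C,uv):
    K,R,t=C; d=R.T@np.linalg.inv(K)@np.array([uv[0],uv[1],1.]); return -R.T@t, d/np.linalg.norm(d)
def onz(C,uv,z):
    o,d=ray(C,uv); return o+d*(z-o[2])/d[2]
def tri(*cu):
    A=np.zeros((3,3));b=np.zeros(3);L=[]
    for C,uv in cu:
        o,d=ray(C,uv); P=np.eye(3)-np.outer(d,d); A+=P;b+=P@o; L.append((o,d))
    X=np.linalg.solve(A,b); return X,max(np.linalg.norm(np.cross(X-o,d)) for o,d in L)
def proj(C,X):
    K,R,t=C; p=K@(R@np.asarray(X)+t); return p[:2]/p[2]
E
python3 - <<'E'
from h import *
np.set_printoptions(precision=3,suppress=True)
S,T=cam("scene"),cam("top")
print("Lmon TR",tri((S,(238,74)),(T,(218,208))))
print("Lmon TL?",tri((S,(105,63)),(T,(45,303))))
print("Bmon TL",tri((S,(280,33)),(T,(179,130))))
print("Bmon TR",tri((S,(500,42)),(T,(338,3))))
print("Bmon BL on desk-ish",onz(S,(277,196),0.06), onz(T,(222,190),0.06))
hs={n:cv2.cvtColor(cv2.imread(f"pics/{n}0.png"),cv2.COLOR_BGR2HSV) for n in("scene","top")}
def blobs(n,lo,hi,box):
    m=cv2.inRange(hs[n],lo,hi); k=np.zeros_like(m); x0,y0,x1,y1=box; k[y0:y1,x0:x1]=m[y0:y1,x0:x1]
    N,_,st,c=cv2.connectedComponentsWithStats(k); i=1+np.argmax(st[1:,4]); return c[i],st[i]
rs,rt=blobs("scene",(0,150,80),(8,255,255),(310,185,380,225)),blobs("top",(0,150,80),(8,255,255),(290,150,350,200))
print("red",rs,rt,tri((S,rs[0]),(T,rt[0])))
bs,bt=blobs("scene",(100,120,80),(125,255,255),(240,190,280,240)),blobs("top",(100,120,80),(125,255,255),(225,205,290,235))
print("blue",bs,bt,tri((S,bs[0]),(T,bt[0])))
print("butt/tip", onz(T,(226,214),.039),onz(T,(284,226),.039))
print("foot", [onz(T,(215+a/2.857,140+b/2.857),.01) for a,b in((310,60),(370,100),(305,188),(245,148))])
print("glue",onz(T,(311,222),.09),"tape",onz(T,(265,263),.048))
E
```

```text
Lmon TR (array([ 0.399, -0.112,  0.415]), np.float64(0.002544656320219231))
Lmon TL? (array([0.148, 0.33 , 0.387]), np.float64(0.008151218934954648))
Bmon TL (array([ 0.574, -0.019,  0.493]), np.float64(0.0066767295294028525))
Bmon TR (array([ 0.935, -0.429,  0.497]), np.float64(0.003594513499180808))
Bmon BL on desk-ish [ 0.5   -0.134  0.06 ] [ 0.528 -0.067  0.06 ]
red (array([349.379, 201.641]), array([342, 194,  16,  17, 103], dtype=int32)) (array([321.149, 173.213]), array([317, 168,   9,  12,  47], dtype=int32)) (array([ 0.562, -0.406,  0.152]), np.float64(0.00039468929217478414))
blue (array([257.85 , 210.633]), array([254, 205,   9,  13,  60], dtype=int32)) (array([249.2  , 218.621]), array([240, 215,  20,   8,  95], dtype=int32)) (array([ 0.428, -0.162,  0.042]), np.float64(0.0012630257580520383))
butt/tip [ 0.446 -0.08   0.039] [ 0.403 -0.284  0.039]
foot [array([ 0.648, -0.43 ,  0.01 ]), array([ 0.595, -0.506,  0.01 ]), array([ 0.48, -0.42,  0.01]), array([ 0.532, -0.345,  0.01 ])]
glue [ 0.409 -0.375  0.09 ] tape [ 0.274 -0.219  0.048]
```

Call:
{"name": "carry_out", "arguments": {"deltas": [{"dp": [0, 0, -0.2], "spin": 0, "hand": 87}, {"dp": [0, 0, -0.4], "spin": 0, "hand": 87}, {"dp": [0, 0, -0.6], "spin": 0, "hand": 87}, {"dp": [0, 0, -0.8], "spin": 0, "hand": 87}, {"dp": [0, 0, -1], "spin": 0, "hand": 87}, {"dp": [0, 0, -1], "spin": 0, "hand": 87}, {"dp": [0, 0, -1], "spin": 0, "hand": 87}]}}

```text
time: 0.8
ee_pos: [0.2611, 0.5683, 0.4732]
eef_rot: [0.214, 0.977, 0.001, 0.0]
ft_force: [-0.0, 0.3, -1.3]
width: 0.0868
grip_force: 0.0
```

Call:
{"name": "carry_out", "arguments": {"deltas": [{"dp": [-0.2, -0.1, -0.1], "spin": 0, "hand": 87}, {"dp": [-0.4, -0.2, -0.2], "spin": 0, "hand": 87}, {"dp": [-0.6, -0.3, -0.3], "spin": 0, "hand": 87}, {"dp": [-0.8, -0.38, -0.3], "spin": 0, "hand": 87}, {"dp": [-1, -0.45, -0.3], "spin": 0, "hand": 87}, {"dp": [-1, -0.45, -0.3], "spin": 0, "hand": 87}, {"dp": [-1, -0.45, -0.3], "spin": 0, "hand": 87}]}}

```text
time: 1.5
ee_pos: [0.4449, 0.3566, 0.5463]
eef_rot: [0.218, 0.976, -0.002, 0.0]
ft_force: [-0.9, 0.4, 0.1]
width: 0.087
grip_force: 0.0
```

Call:
{"name": "carry_out", "arguments": {"deltas": [{"dp": [-0.14, -0.23, 0], "spin": 0, "hand": 87}, {"dp": [-0.28, -0.46, 0], "spin": 0, "hand": 87}, {"dp": [-0.43, -0.69, 0], "spin": 0, "hand": 87}, {"dp": [-0.57, -0.91, 0], "spin": 0, "hand": 87}, {"dp": [-0.57, -0.91, 0], "spin": 0, "hand": 87}, {"dp": [-0.57, -0.91, 0], "spin": 0, "hand": 87}, {"dp": [-0.57, -0.91, 0], "spin": 0, "hand": 87}]}}

```text
time: 2.2
ee_pos: [0.4756, 0.0921, 0.5467]
eef_rot: [0.216, 0.976, -0.0, -0.001]
ft_force: [0.4, 1.2, -0.3]
width: 0.0868
grip_force: 0.0
```

Call:
{"name": "carry_out", "arguments": {"deltas": [{"dp": [-0.1, -0.2, 0], "spin": 0, "hand": 87}, {"dp": [-0.2, -0.4, 0], "spin": 0, "hand": 87}, {"dp": [-0.3, -0.6, 0], "spin": 0.02, "hand": 87}, {"dp": [-0.4, -0.8, 0], "spin": 0.04, "hand": 87}, {"dp": [-0.5, -1, 0], "spin": 0.06, "hand": 87}, {"dp": [-0.5, -1, 0], "spin": 0.06, "hand": 87}, {"dp": [-0.5, -1, 0], "spin": 0.06, "hand": 87}]}}

```text
time: 2.9
ee_pos: [0.4846, -0.1869, 0.5458]
eef_rot: [0.307, 0.952, -0.001, -0.001]
ft_force: [0.6, 0.6, -1.5]
width: 0.0871
grip_force: 0.0
```

```bash
python3 - <<'E'
from h import *
T,s=pose(); cv2.imwrite("pics/w1.png",camera("wrist")[:,:,::-1]); np.save("pics/w1.npy",T)
print(s["joint_positions"].round(2),s["ee_pos"].round(3),T[:3,0].round(3))
E
```

```text
[-0.16  0.16  0.56  1.03 -0.09  1.98  1.3 ] [ 0.485 -0.187  0.546] [-0.811  0.585  0.002]
```

View pics/w1.png

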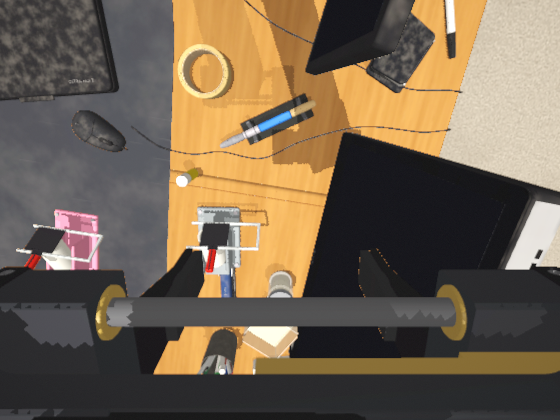

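The wrist view shows the grey dispenser at (218,235) with its tab at (210,260), the brush at (268,120) with its tip at (222,145), the glue stick at (187,178), the tape at (204,70) and pink at (65,240). I move closer to the dispenser.

Call:
{"name": "carry_out", "arguments": {"deltas": [{"dp": [-0.16, -0.11, 0.1], "spin": 0, "hand": 87}, {"dp": [-0.32, -0.22, 0.2], "spin": 0, "hand": 87}, {"dp": [-0.48, -0.33, 0.3], "spin": 0, "hand": 87}, {"dp": [-0.64, -0.44, 0.4], "spin": 0, "hand": 87}, {"dp": [-0.82, -0.56, 0.5], "spin": 0, "hand": 87}, {"dp": [-0.82, -0.56, 0.6], "spin": 0, "hand": 87}, {"dp": [-0.82, -0.56, 0.64], "spin": 0, "hand": 87}, {"dp": [-0.82, -0.56, 0.64], "spin": 0, "hand": 87}, {"dp": [-0.82, -0.56, 0.64], "spin": 0, "hand": 87}]}}

```text
time: 3.85
ee_pos: [0.5717, -0.4149, 0.3888]
eef_rot: [0.303, 0.953, 0.001, 0.001]
ft_force: [0.3, -0.6, -0.1]
width: 0.0871
grip_force: 0.0
```

```bash
python3 - <<'E'
from h import *
T,s=pose(); cv2.imwrite("pics/w2.png",camera("wrist")[:,:,::-1]); np.save("pics/w2.npy",T)
print(s["joint_positions"].round(2),s["ee_pos"].round(3),T[:3,0].round(3))
E
```

```text
[ 0.25  0.57  0.62  0.88 -0.33  1.77  1.68] [ 0.572 -0.415  0.389] [-0.816  0.578 -0.001]
```

View pics/w2.png

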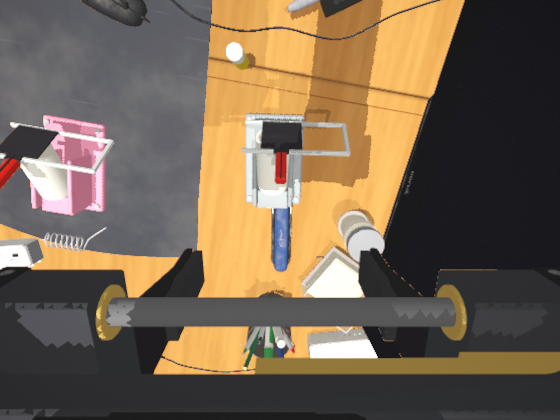

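The view shows the grey dispenser almost aligned with the image: foot from (246,113) to (302,207), black cover (281,136), red tab (281,165) and rails out to (348,140). Opening is to the right in the image. Now the fine measurement.

```bash
python3 - <<'E'
from h import *
np.set_printoptions(precision=4,suppress=True)
C={n:cam("wrist",np.load(f"pics/{n}.npy")) for n in("w1","w2")}
C["top"]=cam("top");C["scene"]=cam("scene")
F={"w1":"w1","w2":"w2","top":"top0","scene":"scene0"}
H={n:cv2.cvtColor(cv2.imread(f"pics/{F[n]}.png"),cv2.COLOR_BGR2HSV) for n in F}
def blob(n,rng,box):
    m=sum(cv2.inRange(H[n],l,h) for l,h in rng); x0,y0,x1,y1=box; k=np.zeros_like(m);k[y0:y1,x0:x1]=m[y0:y1,x0:x1]
    N,L,st,c=cv2.connectedComponentsWithStats(k); i=1+np.argmax(st[1:,4])
    ys,xs=np.where(L==i); return c[i],st[i],np.stack([xs,ys],1).astype(np.float32)
RED=[((0,140,70),(8,255,255)),((172,140,70),(180,255,255))]
B={"w1":(195,235,225,285),"w2":(265,140,300,195),"top":(290,150,350,200),"scene":(310,185,380,225)}
b={n:blob(n,RED,B[n]) for n in B}
for n in b: print(n,b[n][0],b[n][1],cv2.minAreaRect(b[n][2]))
print("tab",tri(*[(C[n],b[n][0]) for n in b]), tri(*[(C[n],b[n][0]) for n in("w2","scene")]))
p=b["w2"][2]; e=p[p[:,1]>=p[:,1].max()-1].mean(0)
# far end in scene: pixel of extreme upper right
q=b["scene"][2]; es=q[np.argmax(q[:,0]-q[:,1])]
print("tab end",e,es,onz(C["w2"],e,.178),tri((C["w2"],e),(C["scene"],es)))
# white/grey dispenser edges in w2
h=H["w2"]; m=cv2.inRange(h,(0,0,120),(180,60,255)); 
k=np.zeros_like(m); k[105:215,235:360]=m[105:215,235:360]
for r in range(108,212,4): x=np.where(k[r])[0]; print(r,x[:1],x[-1:],len(x),end=" | ")
print()
BL=[((100,120,80),(125,255,255))]
g1=blob("w1",BL,(240,95,320,145)); print("grip",g1[0],g1[1],onz(C["w1"],g1[0],.042), cv2.minAreaRect(g1[2]))
(cx,cy),_,_=cv2.minAreaRect(g1[2]); v=cv2.fitLine(g1[2],2,0,.01,.01).ravel()
a=onz(C["w1"],v[2:]-15*v[:2],.043)-onz(C["w1"],v[2:]+15*v[:2],.043); print("brush heading",np.degrees(np.arctan2(a[1],a[0])))
print("tip",onz(C["w1"],(222,145),.039),"butt",onz(C["w1"],(313,102),.039))
E
```

```text
w1 [210.323 260.354] [205 249  11  23 161] ((210.08108520507812, 260.0135192871094), (7.39795446395874, 23.015857696533203), 9.462322235107422)
w2 [280.4441 167.898 ] [275 152  12  32 304] ((280.4630126953125, 167.4986572265625), (10.067172050476074, 31.23784065246582), 2.12109637260437)
top [321.18 173.14] [317 168   9  12  50] ((321.1797790527344, 173.11236572265625), (4.027991771697998, 12.719974517822266), 32.0053825378418)
scene [349.5755 201.5189] [342 194  16  17 106] ((349.5000305175781, 201.50003051757812), (5.656853675842285, 19.798988342285156), 45.0)
tab (array([ 0.561 , -0.4074,  0.1533]), np.float64(0.0015067132164910345)) (array([ 0.5608, -0.4079,  0.1534]), np.float64(0.00010777619774547056))
tab end [280.     182.4375] [356. 194.] [ 0.5709 -0.4157  0.178 ] (array([ 0.5717, -0.4162,  0.1748]), np.float64(0.00018517943889664559))
108 [] [] 0 | 112 [] [] 0 | 116 [245] [303] 59 | 120 [245] [303] 59 | 124 [245] [345] 63 | 128 [245] [345] 23 | 132 [245] [346] 23 | 136 [245] [347] 23 | 140 [245] [347] 21 | 144 [245] [348] 21 | 148 [242] [349] 25 | 152 [242] [349] 93 | 156 [245] [301] 45 | 160 [245] [301] 45 | 164 [245] [301] 45 | 168 [245] [301] 45 | 172 [245] [300] 44 | 176 [245] [300] 44 | 180 [245] [300] 44 | 184 [245] [300] 56 | 188 [245] [300] 55 | 192 [245] [299] 55 | 196 [245] [300] 56 | 200 [246] [299] 54 | 204 [253] [291] 39 | 208 [271] [291] 18 | 
grip [274.3712 120.8829] [258 111  34  21 299] [ 0.4267 -0.1628  0.042 ] ((274.4361267089844, 120.86315155029297), (8.699357986450195, 34.132896423339844), 64.98310852050781)
brush heading -101.89285835567378
tip [ 0.4025 -0.2779  0.039 ] butt [ 0.4423 -0.0802  0.039 ]
```

Call:
{"name": "carry_out", "arguments": {"deltas": [{"dp": [0.024, 0, 0.15], "spin": 0.009, "hand": 42}, {"dp": [0.024, 0, 0.3], "spin": 0.009, "hand": 42}, {"dp": [0.024, 0, 0.45], "spin": 0.009, "hand": 42}, {"dp": [0.024, 0, 0.6], "spin": 0.009, "hand": 42}, {"dp": [0.024, 0, 0.7], "spin": 0.009, "hand": 42}, {"dp": [0.024, 0, 0.8], "spin": 0.009, "hand": 42}, {"dp": [0.024, 0, 0.88], "spin": 0.009, "hand": 42}, {"dp": [0.024, 0, 0.95], "spin": 0.009, "hand": 42}, {"dp": [0.024, 0, 0.95], "spin": 0.009, "hand": 42}, {"dp": [0.024, 0, 0.95], "spin": 0.009, "hand": 22}, {"dp": [0.024, 0, 0.95], "spin": 0.009, "hand": 22}, {"dp": [0.024, 0, 0.95], "spin": 0.009, "hand": 22}], "force": 10}}

```text
time: 5.1
ee_pos: [0.5663, -0.414, 0.1516]
eef_rot: [0.318, 0.948, -0.0, 0.001]
ft_force: [0.2, -0.2, 0.9]
width: 0.0261
grip_force: 0.0
```

```bash
python3 - <<'E'
from h import *
T,s=pose(); w=camera("wrist")[:,:,::-1]; sc=camera("scene")[160:290,280:420,::-1]
print(s["joint_positions"].round(2),s["ee_pos"].round(4),T[:3,0].round(3),T[:3,1].round(3))
sc=cv2.resize(sc,(452,420)); w=cv2.resize(w[:,140:420],(280,420))
cv2.imwrite("pics/a1.png",np.hstack([w,sc]))
E
```

```text
[ 0.18  0.59  0.59  1.35 -0.33  1.29  1.7 ] [ 0.5663 -0.414   0.1516] [-0.798  0.603 -0.002] [0.603 0.798 0.   ]
```

View pics/a1.png

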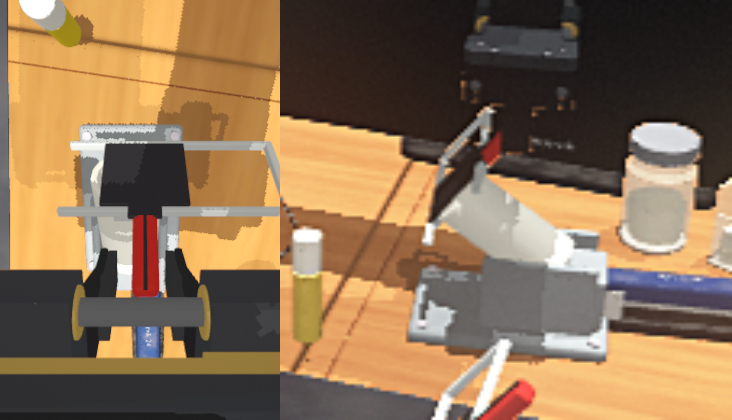

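The red tab stands between the fingers, just clear of both. Now slide it.

Call:
{"name": "carry_out", "arguments": {"deltas": [{"dp": [0, 0.03, 0], "spin": 0, "hand": 20}, {"dp": [0, 0.06, 0], "spin": 0, "hand": 20}, {"dp": [0, 0.09, 0], "spin": 0, "hand": 20}, {"dp": [0, 0.12, 0], "spin": 0, "hand": 20}, {"dp": [0, 0.15, 0], "spin": 0, "hand": 20}, {"dp": [0, 0.18, 0], "spin": 0, "hand": 20}, {"dp": [0, 0.2, 0], "spin": 0, "hand": 20}, {"dp": [0, 0.22, 0], "spin": 0, "hand": 20}, {"dp": [0, 0.235, 0], "spin": 0, "hand": 20}, {"dp": [0, 0.245, 0], "spin": 0, "hand": 20}, {"dp": [0, 0.245, 0], "spin": 0, "hand": 20}]}}

```text
time: 6.3
ee_pos: [0.5984, -0.3706, 0.1499]
eef_rot: [0.321, 0.947, -0.004, -0.001]
ft_force: [-9.2, -15.0, -0.2]
width: 0.0204
grip_force: 8.7
```

```bash
python3 - <<'E'
from h import *
T,s=pose(); w=camera("wrist")[:,:,::-1]; sc=camera("scene")[160:290,280:420,::-1]; np.save("pics/a2.npy",T); cv2.imwrite("pics/a2w.png",w)
print(s["joint_positions"].round(2),s["ee_pos"].round(4),s["ft_force"].round(1))
sc=cv2.resize(sc,(340,316)); w=w[:,100:500]
sc=cv2.copyMakeBorder(sc,0,104,0,0,cv2.BORDER_CONSTANT)
cv2.imwrite("pics/a2.png",np.hstack([w,sc]))
E
```

```text
[ 0.11  0.6   0.58  1.34 -0.32  1.29  1.61] [ 0.5984 -0.3706  0.1499] [ -9.2 -15.   -0.2]
```

View pics/a2.png

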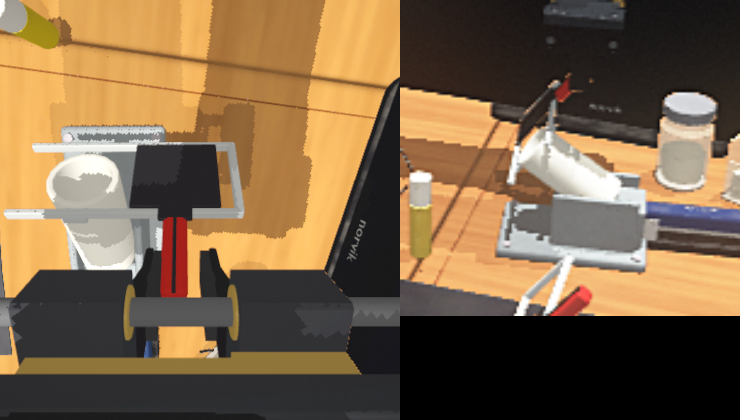

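```bash
python3 - <<'E'
from h import *
yd=np.array([.602,.799,0]); 
n=np.array([-.819*.799,.819*.602,.574]); P0=np.array([.5357,-.3885,.108])
for f,box in(("w2",(258,125,305,148)),("a2w",(225,150,325,205))):
    C=cam("wrist",np.load("pics/"+f.replace("a2w","a2")+".npy")); im=cv2.imread(f"pics/{f}.png"); g=im.max(2)
    h=cv2.cvtColor(im,cv2.COLOR_BGR2HSV)
    def lat(uv): 
        o,d=ray(C,uv); X=o+d*((P0-o)@n)/(d@n); return X@yd
    for r in range(box[1]+4,box[3]-3,8):
        x=np.where(g[r,box[0]:box[2]]<60)[0]+box[0]; print(f,r,x.min(),x.max(),"lat",round(lat((x.min(),r))*1e3,1),round(lat((x.max(),r))*1e3,1))
    m=(cv2.inRange(h,(0,140,70),(8,255,255))|cv2.inRange(h,(172,140,70),(180,255,255)))
    for r in ((160,170) if f=="w2" else (230,260)):
        x=np.where(m[r,255:310])[0]+255; print("tab",r,x.min(),x.max(),round(lat(((x.min()+x.max())/2,r))*1e3,1))
E
```

```text
w2 129 263 300 lat -13.5 37.7
w2 137 262 300 lat -14.0 37.3
tab 160 276 285 11.6
tab 170 276 285 11.9
a2w 154 237 315 lat 33.3 87.2
a2w 162 236 316 lat 33.3 87.4
a2w 170 234 317 lat 32.6 87.6
a2w 178 233 317 lat 32.6 87.1
a2w 186 232 318 lat 32.6 87.3
a2w 194 231 319 lat 32.6 87.4
tab 230 263 286 60.2
tab 260 261 286 59.9
```

```bash
python3 - <<'E'
from h import *
np.set_printoptions(precision=3,suppress=True)
A=cam("wrist",np.load("pics/w2.npy"));B=cam("wrist",np.load("pics/a2.npy"))
print("logo",tri((A,(408,182)),(B,(457,243))))
T=np.load("pics/a2.npy")
for z in(-.07,-.16): print("body end",(T@[0,.095,z,1])[:3])
S=cam("scene"); print("body end in scene px",proj(S,(T@[0,.095,-.1,1])[:3]))
print("tilt",T[:3,2],read_state()["torque"].round(2))
E
```

```text
logo (array([ 0.707, -0.269,  0.06 ]), np.float64(5.545054649579159e-05))
body end [ 0.657 -0.295  0.219]
body end [ 0.657 -0.294  0.309]
body end in scene px [358.65  143.202]
tilt [-0.005 -0.006 -1.   ] [-3.17  2.07 -0.01]
```

The cover has moved only about 48 mm, with 17 N resisting and roughly 12 mm of track left, so something other than the end stop blocks it, probably the leading finger. I back off, lift, close the fingers and push the tab's side from behind instead.

Call:
{"name": "carry_out", "arguments": {"deltas": [{"dp": [0, -0.04, 0], "spin": 0, "hand": 24}, {"dp": [0, -0.04, 0], "spin": 0, "hand": 24}, {"dp": [0, -0.04, -0.14], "spin": 0, "hand": 24}, {"dp": [0, -0.04, -0.28], "spin": 0, "hand": 24}, {"dp": [0, -0.15, -0.28], "spin": 0, "hand": 0}, {"dp": [0, -0.16, -0.28], "spin": 0, "hand": 0}, {"dp": [0, -0.16, -0.28], "spin": 0, "hand": 0}, {"dp": [0, -0.16, -0.28], "spin": 0, "hand": 0}]}}

```text
time: 7.2
ee_pos: [0.5792, -0.3953, 0.2192]
eef_rot: [0.318, 0.948, 0.001, -0.0]
ft_force: [-0.5, 0.1, -0.4]
width: 0.0025
grip_force: 0.0
```

```bash
python3 - <<'E'
from h import *
T,s=pose(); w=camera("wrist")[:,:,::-1]; np.save("pics/a3.npy",T); cv2.imwrite("pics/a3w.png",w)
print(s["ee_pos"].round(4),s["ft_force"].round(1),s["width"],"lat",s["ee_pos"]@[.602,.799,0])
cv2.imwrite("pics/a3.png",cv2.resize(w[130:330,160:420],None,fx=3,fy=3)[:600,:800])
E
```

```text
[ 0.5792 -0.3953  0.2192] [-0.5  0.1 -0.4] 0.002544141893205944 lat 0.032780500959740735
```

View pics/a3.png

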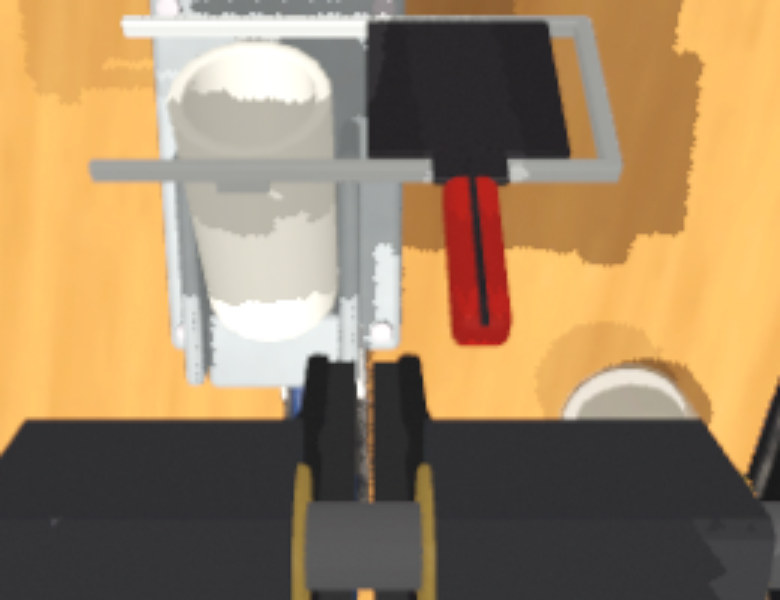

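The picture shows the cover clear of the mouth: mouth centre about (250,95), cover centre about (463,95). With the 47 mm rim spanning 163 px that offset is about 60 mm, so the cover began partly open and is at its stop. I verify this and measure the mouth.

```bash
python3 - <<'E'
from h import *
np.set_printoptions(precision=4,suppress=True)
xd=np.array([.799,-.602,0]);yd=np.array([.602,.799,0]);ez=np.array([0,0,1.])
zm=-.819*xd+.574*ez; xm=.574*xd+.819*ez
C=cam("wrist",np.load("pics/a3.npy")); im=cv2.imread("pics/a3w.png"); h=cv2.cvtColor(im,cv2.COLOR_BGR2HSV)
P0=np.array([.5357,-.3885,.108]); 
def onp(uv,P): o,d=ray(C,uv); return o+d*((P-o)@zm)/(d@zm)
full=lambda u,v:(160+u/3,130+v/3)
for u,v in((168,95),(331,95),(368,95),(559,95)): X=onp(full(u,v),P0); print((u,v),"lat",X@yd,"xd",X@xd,"z",X[2])
lip=onz(C,full(250,42),.0888); print("lower lip xd",lip@xd,"-> mouth xd",lip@xd+.0135)
m=cv2.inRange(h,(0,140,70),(8,255,255))|cv2.inRange(h,(172,140,70),(180,255,255))
ys,xs=np.where(m); k=(xs>300)&(xs<335)&(ys<250); ub=(xs[k].mean(),ys[k].mean()); print("tab blob",ub,[ (onz(C,ub,z)@yd).round(4) for z in(.15,.155,.16)])
yb=ys[k].max(); e=(xs[k][ys[k]>=yb-1].mean(),yb); print("tab end", e, onz(C,e,.177)@xd, onz(C,e,.177)@yd)
im=camera("scene"); cv2.imwrite("pics/s3.png",im[:,:,::-1])
# silhouettes of the tube: side edges, foot edges on desk for heading
f=[onz(C,full(u,v),.012) for u,v in((154,60),(172,340),(400,190),(400,340))]
print("foot side heading",[np.degrees(np.arctan2(*(b-a)[[1,0]])) for a,b in((f[0],f[1]),(f[2],f[3]))])
r=[onz(C,full(u,v),.125) for u,v in((92,170),(430,170))]; d=r[1]-r[0]; print("rail heading",np.degrees(np.arctan2(d[1],d[0])))
E
```

```text
(168, 95) lat -0.022902879643285183 xd 0.6602275515035749 z 0.10561184665753981
(331, 95) lat 0.023533303995582074 xd 0.6602836172888918 z 0.10569184296097978
(368, 95) lat 0.034072600292818264 xd 0.6602963421486302 z 0.10570999916328949
(559, 95) lat 0.08846972899993227 xd 0.6603620197625286 z 0.10580370990507132
lower lip xd 0.6471234511619732 -> mouth xd 0.6606234511619732
tab blob (np.float64(318.14105263157893), np.float64(217.05157894736843)) [np.float64(0.0606), np.float64(0.06), np.float64(0.0594)]
tab end (np.float64(319.7741935483871), np.int64(244)) 0.7056701857480533 0.05906882557853056
foot side heading [np.float64(-37.08180618907906), np.float64(-36.394824798253424)]
rail heading 52.91458308835245
```

Cover confirmed open: the mouth is at lateral 0 and the tab at 60 mm. Now to the brush, stopping beside the monitor corner first.

Call:
{"name": "carry_out", "arguments": {"deltas": [{"dp": [0, 0, -0.2], "spin": 0, "hand": 0}, {"dp": [0.1, 0.01, -0.33], "spin": 0.04, "hand": 40}, {"dp": [0.25, 0.02, -0.33], "spin": 0.08, "hand": 40}, {"dp": [0.4, 0.03, -0.33], "spin": 0.12, "hand": 40}, {"dp": [0.55, 0.04, -0.33], "spin": 0.16, "hand": 40}, {"dp": [0.7, 0.06, -0.33], "spin": 0.2, "hand": 40}, {"dp": [0.82, 0.07, -0.33], "spin": 0.24, "hand": 40}, {"dp": [0.9, 0.08, -0.33], "spin": 0.28, "hand": 40}, {"dp": [0.9, 0.08, -0.33], "spin": 0.32, "hand": 40}, {"dp": [0.9, 0.08, -0.33], "spin": 0.36, "hand": 40}, {"dp": [0.9, 0.08, -0.33], "spin": 0.36, "hand": 40}, {"dp": [0.9, 0.08, -0.33], "spin": 0.36, "hand": 40}]}}

```text
time: 8.5
ee_pos: [0.4112, -0.2449, 0.3025]
eef_rot: [0.775, 0.632, 0.0, -0.0]
ft_force: [-0.0, -0.7, 0.7]
width: 0.0395
grip_force: 0.0
```

```bash
python3 - <<'E'
from h import *
np.set_printoptions(precision=4,suppress=True)
T,s=pose(); w=camera("wrist")[:,:,::-1]; np.save("pics/b1.npy",T); cv2.imwrite("pics/b1w.png",w)
sc=camera("scene")[:,:,::-1]
print(s["joint_positions"].round(2),s["ee_pos"],T[:3,0],s["ft_force"].round(1))
cv2.imwrite("pics/b1.png",np.hstack([w[:,160:480],sc[:,60:380]]))
S=cam("scene"); print([(z,proj(S,(.399,-.112,z)).round()) for z in(.05,.1,.15)])
C=cam("wrist",T); h=cv2.cvtColor(w,cv2.COLOR_BGR2HSV); m=cv2.inRange(h,(100,120,80),(125,255,255))
N,L,st,c=cv2.connectedComponentsWithStats(m)
for i in np.argsort(-st[1:,4])[:3]+1:
    ys,xs=np.where(L==i); p=np.stack([xs,ys],1).astype(np.float32); r=cv2.minAreaRect(p); b=cv2.boxPoints(r)
    X=np.array([onz(C,q,.047) for q in b]); e=X[1]-X[0] if np.linalg.norm(X[1]-X[0])>np.linalg.norm(X[2]-X[1]) else X[2]-X[1]
    print(st[i],"ctr",X.mean(0),"len",np.linalg.norm(X[1]-X[0]),np.linalg.norm(X[2]-X[1]),"head",np.degrees(np.arctan2(e[1],e[0])))
E
```

```text
[-0.26 -0.07  0.68  1.73  0.05  1.47  0.2 ] [ 0.4112 -0.2449  0.3025] [0.2021 0.9794 0.0001] [-0.  -0.7  0.7]
[(0.05, array([242., 203.])), (0.1, array([241., 187.])), (0.15, array([241., 171.]))]
[273  79  14  58 781] ctr [ 0.4264 -0.1628  0.047 ] len 0.015623255761230283 0.06693966742028906 head -101.41820099147827
[488 287  24  10  88] ctr [ 0.6916 -0.4833  0.047 ] len 0.007561166255834093 0.03920573709258972 head -38.701996576169535
[486 294   1   1   1] ctr [ 0.6722 -0.4812  0.047 ] len 0.0 0.0 head 0.0
```

View pics/b1.png

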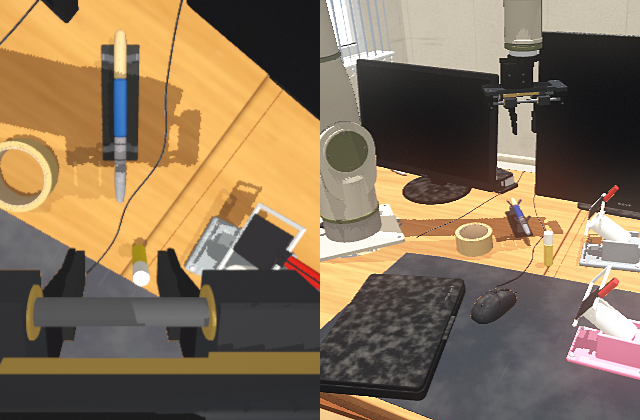

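The view shows the brush level in its rest, blue grip at (120,107), tip at (120,200), with nothing between the gripper and it. I recheck where the left monitor's corner really is before descending.

```bash
python3 - <<'E'
from h import *
np.set_printoptions(precision=3,suppress=True)
S,T,W=cam("scene"),cam("top"),cam("wrist",np.load("pics/w1.npy"))
for n,a,b in(("top corner",(238,74),(187,193)),("top corner",(238,74),(218,213)),("bot corner",(237,185),(218,213)),("bot corner",(237,185),(187,193))): print(n,a,b,tri((S,a),(T,b)))
print("w1/bot",tri((W,(308,72)),(T,(218,213))),tri((W,(308,72)),(S,(237,185))))
print("camera at grasp",[.422+.017,-.184+.082])
E
```

```text
top corner (238, 74) (187, 193) (array([ 0.439, -0.023,  0.394]), np.float64(0.002322813696767219))
top corner (238, 74) (218, 213) (array([ 0.392, -0.114,  0.415]), np.float64(0.008639913555427273))
bot corner (237, 185) (218, 213) (array([ 0.426, -0.054,  0.08 ]), np.float64(0.016911161278398052))
bot corner (237, 185) (187, 193) (array([0.493, 0.074, 0.017]), np.float64(0.03453138110609065))
w1/bot (array([ 0.403, -0.092,  0.305]), np.float64(0.0021472708456209823)) (array([ 0.398, -0.065,  0.088]), np.float64(0.0049383379270461795))
camera at grasp [0.439, -0.102]
```

Call:
{"name": "carry_out", "arguments": {"deltas": [{"dp": [0, 0, 0.2], "spin": 0, "hand": 40}, {"dp": [0, 0, 0.4], "spin": 0, "hand": 40}, {"dp": [0, 0, 0.6], "spin": 0, "hand": 40}, {"dp": [0, 0, 0.75], "spin": 0, "hand": 40}, {"dp": [0, 0, 0.85], "spin": 0, "hand": 40}, {"dp": [0, 0, 0.94], "spin": 0, "hand": 40}, {"dp": [0, 0, 0.94], "spin": 0, "hand": 40}, {"dp": [0, 0, 0.94], "spin": 0, "hand": 40}]}}

```text
time: 9.4
ee_pos: [0.411, -0.2454, 0.0679]
eef_rot: [0.776, 0.63, -0.0, -0.0]
ft_force: [-0.5, 1.0, 0.6]
width: 0.0398
grip_force: 0.0
```

Call:
{"name": "carry_out", "arguments": {"deltas": [{"dp": [0.04, 0, 0], "spin": 0, "hand": 40}, {"dp": [0.08, 0, 0], "spin": 0, "hand": 40}, {"dp": [0.12, 0, 0], "spin": 0, "hand": 40}, {"dp": [0.14, 0, 0], "spin": 0, "hand": 40}, {"dp": [0.16, 0, 0], "spin": 0, "hand": 40}, {"dp": [0.16, 0, 0], "spin": 0, "hand": 40}]}}

```text
time: 10.0
ee_pos: [0.4196, -0.2053, 0.0676]
eef_rot: [0.776, 0.63, 0.0, -0.0]
ft_force: [0.7, 0.0, -0.8]
width: 0.0398
grip_force: 0.0
```

Call:
{"name": "carry_out", "arguments": {"deltas": [{"dp": [0.02, -0.004, 0], "spin": 0, "hand": 40}, {"dp": [0.04, -0.008, 0], "spin": 0, "hand": 40}, {"dp": [0.06, -0.008, 0], "spin": 0, "hand": 40}, {"dp": [0.08, -0.008, 0], "spin": 0, "hand": 40}, {"dp": [0.092, -0.008, 0], "spin": 0, "hand": 40}, {"dp": [0.092, -0.008, 0], "spin": 0, "hand": 40}]}}

```text
time: 10.6
ee_pos: [0.4222, -0.1826, 0.0675]
eef_rot: [0.776, 0.63, 0.0, -0.0]
ft_force: [0.1, 0.9, -0.1]
width: 0.0402
grip_force: 0.0
```

Call:
{"name": "carry_out", "arguments": {"deltas": [{"dp": [0, 0, 0.05], "spin": 0, "hand": 40}, {"dp": [0, 0, 0.1], "spin": 0, "hand": 40}, {"dp": [0, 0, 0.15], "spin": 0, "hand": 40}, {"dp": [0, 0, 0.184], "spin": 0, "hand": 40}, {"dp": [0, 0, 0.184], "spin": 0, "hand": 40}, {"dp": [0, 0, 0.184], "spin": 0, "hand": 12}, {"dp": [0, 0, 0.184], "spin": 0, "hand": 12}, {"dp": [0, 0, 0.184], "spin": 0, "hand": 12}, {"dp": [0, 0, 0.184], "spin": 0, "hand": 12}, {"dp": [0, 0, 0.184], "spin": 0, "hand": 12}], "force": 20}}

```text
time: 11.6
ee_pos: [0.4227, -0.1832, 0.0219]
eef_rot: [0.777, 0.63, 0.0, 0.0]
ft_force: [1.3, -0.5, 1.5]
width: 0.0156
grip_force: 20.0
```

Gripped: width 15.6 mm at 20 N, grasp about 101 mm behind the tip. Lift and move away from the monitor.

Call:
{"name": "carry_out", "arguments": {"deltas": [{"dp": [0, 0, -0.05], "spin": 0, "hand": 12}, {"dp": [0, 0, -0.15], "spin": 0, "hand": 12}, {"dp": [0, 0, -0.25], "spin": 0, "hand": 12}, {"dp": [-0.08, 0, -0.4], "spin": 0, "hand": 12}, {"dp": [-0.16, 0, -0.5], "spin": 0, "hand": 12}, {"dp": [-0.24, 0, -0.6], "spin": 0, "hand": 12}, {"dp": [-0.32, 0, -0.7], "spin": 0, "hand": 12}, {"dp": [-0.32, 0, -0.7], "spin": 0, "hand": 12}, {"dp": [-0.32, 0, -0.7], "spin": 0, "hand": 12}]}}

```text
time: 12.5
ee_pos: [0.4054, -0.2614, 0.1969]
eef_rot: [0.777, 0.63, 0.0, 0.0]
ft_force: [0.3, 1.7, -0.5]
width: 0.0158
grip_force: 20.0
```

Call:
{"name": "carry_out", "arguments": {"deltas": [{"dp": [-0.05, 0.03, 0], "spin": -0.045, "hand": 12}, {"dp": [-0.1, 0.06, 0], "spin": -0.09, "hand": 12}, {"dp": [-0.15, 0.1, 0], "spin": -0.135, "hand": 12}, {"dp": [-0.2, 0.14, 0], "spin": -0.18, "hand": 12}, {"dp": [-0.23, 0.163, 0], "spin": -0.225, "hand": 12}, {"dp": [-0.23, 0.163, 0], "spin": -0.27, "hand": 12}, {"dp": [-0.23, 0.163, 0], "spin": -0.315, "hand": 12}, {"dp": [-0.23, 0.163, 0], "spin": -0.361, "hand": 12}, {"dp": [-0.23, 0.163, 0], "spin": -0.361, "hand": 12}, {"dp": [-0.23, 0.163, 0], "spin": -0.361, "hand": 12}]}}

```text
time: 13.5
ee_pos: [0.4334, -0.3252, 0.1958]
eef_rot: [0.318, 0.948, 0.0, -0.001]
ft_force: [0.2, -0.1, -0.3]
width: 0.0157
grip_force: 20.0
```

```bash
cat > d.py <<'E'
from h import *
xd=np.array([.799,-.602,0]);yd=np.array([.602,.799,0]); M=np.array([.5280,-.3975,.108])
def rel():
    T,s=pose(); G=(T@[0,0,-.019,1])[:3]-M
    print("t",s["time"],"G xd %.1f lat %.1f z %.1f mm"%(G@xd*1e3,G@yd*1e3,G[2]*1e3),"head %.1f"%np.degrees(np.arctan2(T[1,0],T[0,0])),"F xd/lat/z",(s["ft_force"]@xd).round(2),(s["ft_force"]@yd).round(2),s["ft_force"][2].round(2),"w",round(s["width"]*1e3,1),s["grip_force"])
    return T,s
def pitch():
    """brush pitch from the scene view, tan butt + blue grip pixels projected on the vertical plane through the grasp along tool x"""
    T,s=pose(); im=camera("scene"); h=cv2.cvtColor(im[:,:,::-1].copy(),cv2.COLOR_BGR2HSV); C=cam("scene")
    G=(T@[0,0,-.019,1])[:3]; d=-T[:3,0]; lat=T[:3,1]
    u0=proj(C,G); m=cv2.inRange(h,(100,120,60),(125,255,255)); R=70
    k=np.zeros_like(m); x,y=int(u0[0]),int(u0[1]); k[y-R:y+R,x-R:x+R]=m[y-R:y+R,x-R:x+R]
    N,L,st,c=cv2.connectedComponentsWithStats(k); i=1+np.argmin([np.hypot(*(c[j]-u0))-st[j,4]*.3 for j in range(1,N)])
    P=[]
    for v,u in np.argwhere(L==i):
        o,r=ray(C,(u,v)); X=o+r*((G-o)@lat)/(r@lat); P.append([(X-G)@d,X[2]-G[2]])
    P=np.array(P)*1e3; v=cv2.fitLine(P.astype(np.float32),cv2.DIST_L2,0,.01,.01).ravel()
    print("blue px",st[i],"pitch down deg %.1f"%-np.degrees(np.arctan(v[1]/v[0])),"extent",(P[:,0].min().round(1),P[:,0].max().round(1)),"ctr",v[2:].round(1)); return im
E
python3 - <<'E'
from d import *
T,s=rel(); im=pitch(); cv2.imwrite("pics/c1s.png",im[:,:,::-1])
E
```

```text
t 13.5 G xd -119.1 lat 0.8 z 106.8 mm head 142.9 F xd/lat/z 0.2 0.04 -0.34 w 15.7 19.999568578787148
blue px [265 172  16   8 108] pitch down deg -1.7 extent (np.float64(-54.1), np.float64(-17.2)) ctr [-35.5  -2.9]
```

Call:
{"name": "carry_out", "arguments": {"deltas": [{"dp": [0, -0.003, 0.14], "spin": 0, "hand": 12}, {"dp": [0, -0.003, 0.28], "spin": 0, "hand": 12}, {"dp": [0, -0.003, 0.38], "spin": 0, "hand": 12}, {"dp": [0, -0.003, 0.429], "spin": 0, "hand": 12}, {"dp": [0, -0.003, 0.429], "spin": 0, "hand": 12}, {"dp": [0, -0.003, 0.429], "spin": 0, "hand": 12}, {"dp": [-0.05, -0.003, 0.429], "spin": 0, "hand": 12}, {"dp": [-0.1, -0.003, 0.429], "spin": 0, "hand": 12}, {"dp": [-0.13, -0.003, 0.429], "spin": 0, "hand": 12}, {"dp": [-0.15, -0.003, 0.429], "spin": 0, "hand": 12}, {"dp": [-0.15, -0.003, 0.429], "spin": 0, "hand": 12}], "force": 10}}

```text
time: 14.65
ee_pos: [0.4636, -0.3495, 0.0898]
eef_rot: [0.317, 0.949, -0.0, 0.0]
ft_force: [0.1, 0.6, -1.0]
width: 0.0158
grip_force: 10.0
```

```bash
python3 - <<'E'
from d import *
T,s=rel(); pitch()
E
```

```text
t 14.65 G xd -80.4 lat -0.5 z 0.8 mm head 143.1 F xd/lat/z -0.3 0.49 -1.0 w 15.8 9.999940171837807
blue px [280 214  17   6  81] pitch down deg -0.1 extent (np.float64(-55.5), np.float64(-15.0)) ctr [-34.4  -5.6]
```

Call:
{"name": "carry_out", "arguments": {"deltas": [{"dp": [-0.003, 0, -0.022], "spin": 0, "hand": 12}, {"dp": [-0.005, 0, -0.044], "spin": 0, "hand": 12}, {"dp": [-0.0076, 0, -0.066], "spin": 0, "hand": 12}, {"dp": [-0.012, 0, -0.09], "spin": 0, "hand": 12}, {"dp": [-0.016, 0, -0.112], "spin": 0, "hand": 12}, {"dp": [-0.021, 0, -0.135], "spin": 0, "hand": 12}, {"dp": [-0.021, 0, -0.135], "spin": 0, "hand": 12}]}}

```text
time: 15.4
ee_pos: [0.4679, -0.3528, 0.124]
eef_rot: [0.317, 0.949, -0.0, 0.001]
ft_force: [0.4, 0.4, -1.0]
width: 0.0156
grip_force: 10.0
```

```bash
python3 - <<'E'
from d import *
T,s=rel(); pitch()
E
```

```text
t 15.4 G xd -75.0 lat -0.4 z 35.0 mm head 143.1 F xd/lat/z 0.12 0.56 -0.95 w 15.6 9.999959904234856
blue px [283 199  16   8  41] pitch down deg 11.9 extent (np.float64(-53.5), np.float64(-16.1)) ctr [-29.6   0.1]
```

Call:
{"name": "carry_out", "arguments": {"deltas": [{"dp": [-0.009, 0, -0.026], "spin": 0, "hand": 12}, {"dp": [-0.018, 0, -0.052], "spin": 0, "hand": 12}, {"dp": [-0.029, 0, -0.074], "spin": 0, "hand": 12}, {"dp": [-0.04, 0, -0.096], "spin": 0, "hand": 12}, {"dp": [-0.04, 0, -0.096], "spin": 0, "hand": 12}, {"dp": [-0.04, 0, -0.096], "spin": 0, "hand": 12}]}}

```text
time: 16.05
ee_pos: [0.4756, -0.3586, 0.1472]
eef_rot: [0.317, 0.949, -0.0, 0.0]
ft_force: [0.0, -0.7, -0.5]
width: 0.0159
grip_force: 10.0
```

```bash
python3 - <<'E'
from d import *
T,s=rel(); im=pitch()
w=camera("wrist"); cv2.imwrite("pics/c3s.png",im[:,:,::-1]); cv2.imwrite("pics/c3w.png",w[:,:,::-1])
sc=cv2.resize(im[150:290,250:420],(486,400),interpolation=cv2.INTER_CUBIC)
w2=cv2.resize(w[100:400,160:400],(314,400))
cv2.imwrite("pics/c3.png",np.hstack([sc,w2])[:,:,::-1])
E
```

```text
t 16.05 G xd -65.3 lat -0.5 z 58.2 mm head 143.1 F xd/lat/z 0.43 -0.5 -0.54 w 15.9 9.99997090199031
blue px [313 196   2   4   6] pitch down deg 88.9 extent (np.float64(10.2), np.float64(12.8)) ctr [11.1 -4.2]
```

View pics/c3.png

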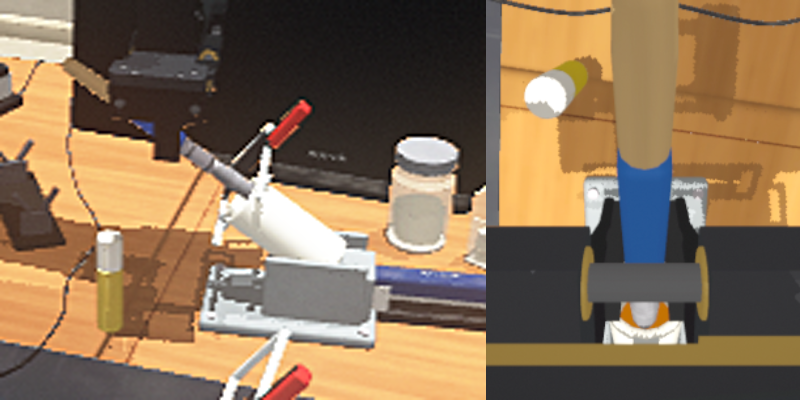

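The brush now slopes into the well: butt end at about (70,64), ferrule from (185,140) to (250,188), nearly parallel to the white tube. The orange plate is visible below it in the wrist view. I compute the pitch from these points.

```bash
cat >> d.py <<'E'
def line(pts,T):
    C=cam("scene"); G=(T@[0,0,-.019,1])[:3]; d=-T[:3,0]; lat=T[:3,1]; P=[]
    for q in pts:
        o,r=ray(C,q); X=o+r*((G-o)@lat)/(r@lat); P.append([(X-G)@d*1e3,(X[2]-G[2])*1e3])
    P=np.array(P); k=np.polyfit(P[:,0],P[:,1],1); print(P.round(1).tolist(),"pitch %.1f offset at grasp %.1f"%(-np.degrees(np.arctan(k[0])),k[1])); return P
E
python3 - <<'E'
from d import *
T,s=rel(); f=lambda u,v:(250+u*170/486,150+v*140/400)
line([f(70,64),f(103,93),f(190,145),f(215,164),f(245,187)],T)
im=cv2.imread("pics/c3s.png"); h=cv2.cvtColor(im,cv2.COLOR_BGR2HSV)
m=cv2.inRange(h,(8,40,60),(30,200,255)); # tan butt
C=cam("scene"); print("tan px",[ (v,np.where(m[v,270:292])[0]+270) for v in range(168,188,2)])
# wrist view: butt line and tube in tool frame: expected butt end for pitches
Cw=cam("wrist",T)
for p in (30,33,35,38):
    G=(T@[0,0,-.019,1])[:3]; d=-T[:3,0]*np.cos(np.radians(p))-np.array([0,0,1])*np.sin(np.radians(p)); n=np.cross(T[:3,1],d)
    nb=np.array([0,0,1])*np.cos(np.radians(p))-T[:3,0]*np.sin(np.radians(p))
    print(p,"tan/blue edge px",proj(Cw,G-.0557*d+.0078*nb),"butt end scene px",proj(C,G-.109*d))
E
```

```text
t 16.15 G xd -65.6 lat -0.4 z 57.9 mm head 143.1 F xd/lat/z 0.11 0.26 -0.12 w 15.7 10.000047638313845
[[-83.9, 54.3], [-55.7, 30.0], [19.3, -12.0], [41.2, -28.0], [67.7, -47.6]] pitch 32.9 offset at grasp -2.2
tan px [(168, array([275])), (170, array([273, 274, 275])), (172, array([270, 271, 272, 273, 274, 275, 276, 277, 278, 279])), (174, array([270, 271, 272, 273, 274, 275, 276, 277, 278, 279, 280, 281, 282])), (176, array([270, 271, 272, 273, 274, 275, 276, 277, 278, 279, 280, 281, 282,
       283, 284, 285, 291])), (178, array([270, 271, 272, 273, 274, 275, 277, 278, 279, 280, 281, 282, 283,
       284, 285, 286, 287, 288, 291])), (180, array([270, 271, 272, 273, 274, 275, 280, 281, 282, 283, 284, 285, 286,
       287])), (182, array([270, 271, 272, 273, 274, 275, 282, 283, 284, 285, 286, 287])), (184, array([270, 271, 272, 273, 274, 278, 279, 285, 286, 287, 288])), (186, array([270, 271, 272, 273, 274, 275, 277, 280, 282]))]
30 tan/blue edge px [282.10717611 224.52366596] butt end scene px [270.17364848 171.99177576]
33 tan/blue edge px [282.12990519 231.77233986] butt end scene px [271.38145408 170.2096955 ]
35 tan/blue edge px [282.14465007 236.83244407] butt end scene px [272.24757947 169.05578122]
38 tan/blue edge px [282.16602886 244.74037387] butt end scene px [273.63599712 167.3800912 ]
```

Call:
{"name": "carry_out", "arguments": {"deltas": [{"dp": [-0.005, 0, -0.008], "spin": 0, "hand": 12}, {"dp": [-0.01, 0, -0.0165], "spin": 0, "hand": 12}, {"dp": [-0.01, 0, -0.0165], "spin": 0, "hand": 12}]}}

```text
time: 16.45
ee_pos: [0.4774, -0.3599, 0.1513]
eef_rot: [0.317, 0.949, 0.0, -0.0]
ft_force: [0.5, 1.3, -1.4]
width: 0.0159
grip_force: 10.0
```

```bash
cat >> d.py <<'E'
def wedge(im,T,off=.0557):
    """tan/blue edge row in the wrist view near col 282 -> pitch"""
    h=cv2.cvtColor(im[:,:,::-1].copy(),cv2.COLOR_BGR2HSV); b=cv2.inRange(h,(100,120,50),(125,255,255))
    r=np.mean([np.where(b[150:300,c])[0].min()+150 for c in range(278,287)])
    C=cam("wrist",T); G=(T@[0,0,-.019,1])[:3]; z=np.array([0,0,1.]); best=min((abs(proj(C,G-off*(-T[:3,0]*np.cos(p)-z*np.sin(p))+.0078*(z*np.cos(p)-T[:3,0]*np.sin(p)))[1]-r),p) for p in np.radians(np.arange(-10,55,.25)))
    print("edge row %.1f -> pitch %.1f"%(r,np.degrees(best[1])))
def edge_line(im,T):
    """silhouette line: ferrule/bristle + butt in scene, dark-bg free: use both tan butt pixels and grey ferrule"""
E
python3 - <<'E'
from d import *
T,s=rel(); w=camera("wrist"); wedge(w,T); im=camera("scene"); cv2.imwrite("pics/c4s.png",im[:,:,::-1])
w0=cv2.imread("pics/c3w.png")[:,:,::-1]; wedge(w0,T)
# butt top outline in scene: tan vs black monitor
for n in("c3s","c4s"):
    h=cv2.cvtColor(cv2.imread(f"pics/{n}.png"),cv2.COLOR_BGR2HSV)
    m=cv2.inRange(h,(10,50,90),(28,160,255)); m[:, :276]=0; m[:,292:]=0; m[:165]=0; m[190:]=0
    N,L,st,c=cv2.connectedComponentsWithStats(m); i=1+np.argmax(st[1:,4]); ys,xs=np.where(L==i); print(n,st[i],c[i])
    cc=[(u,ys[xs==u].mean()) for u in range(xs.min(),xs.max()+1)]; line(cc,T)
E
```

```text
t 16.45 G xd -63.1 lat -0.5 z 62.3 mm head 143.1 F xd/lat/z -0.39 1.35 -1.44 w 15.9 9.999991465592757
edge row 233.4 -> pitch 33.8
edge row 227.4 -> pitch 31.3
c3s [276 171  13  15  94] [281.76595745 177.9893617 ]
[[-82.7, 46.0], [-80.3, 43.6], [-77.8, 42.5], [-75.4, 41.4], [-73.0, 39.0], [-70.5, 37.9], [-68.1, 36.8], [-65.6, 34.3], [-63.2, 33.2], [-60.7, 32.1], [-58.3, 29.7], [-55.8, 28.6], [-53.4, 28.8]] pitch 31.5 offset at grasp -5.3
c4s [276 167  14  17 104] [282.24038462 174.82692308]
[[-82.7, 56.4], [-80.3, 54.0], [-77.8, 52.9], [-75.4, 50.5], [-73.0, 48.1], [-70.5, 48.3], [-68.1, 45.9], [-65.7, 43.5], [-63.2, 41.1], [-60.8, 41.3], [-58.4, 38.9], [-55.9, 36.5], [-53.5, 34.1], [-51.0, 34.3]] pitch 35.7 offset at grasp -3.3
```

Two measures put the pitch at 33.8° and 35.7°, where 35° is wanted. Next: firm up the grip, centre on the well axis and advance to just short of the shallowest plate position.

Call:
{"name": "carry_out", "arguments": {"deltas": [{"dp": [0, 0, 0], "spin": 0, "hand": 12}, {"dp": [0.012, 0.002, 0.016], "spin": 0, "hand": 12}, {"dp": [0.024, 0.002, 0.032], "spin": 0, "hand": 12}, {"dp": [0.034, 0.002, 0.0485], "spin": 0, "hand": 12}, {"dp": [0.034, 0.002, 0.0485], "spin": 0, "hand": 12}, {"dp": [0.014, 0.002, 0.063], "spin": 0, "hand": 12}, {"dp": [-0.006, 0.002, 0.078], "spin": 0, "hand": 12}, {"dp": [-0.026, 0.002, 0.092], "spin": 0, "hand": 12}, {"dp": [-0.048, 0.002, 0.107], "spin": 0, "hand": 12}, {"dp": [-0.048, 0.002, 0.107], "spin": 0, "hand": 12}], "force": 25}}

```text
time: 17.55
ee_pos: [0.4875, -0.3669, 0.1235]
eef_rot: [0.317, 0.949, -0.0, -0.0]
ft_force: [0.2, 0.6, -0.9]
width: 0.0159
grip_force: 25.0
```

```bash
cat >> d.py <<'E'
a=.819*xd-.574*np.array([0,0,1.]); nn=.574*xd+.819*np.array([0,0,1.])
def ax(k=3,save=None):
    F=[]
    for i in range(k):
        T,s=pose(); F.append(s["ft_force"]); im=camera("wrist") 
    G=(T@[0,0,-.019,1])[:3]-M; F=np.array(F)
    print("t %.2f tip s %.1f n %.1f lat %.1f"%(s["time"],G@a*1e3+101,G@nn*1e3,G@yd*1e3),"F along a",(F@a).round(2),"n",(F@nn).round(2)); wedge(im,T)
E
python3 - <<'E'
from d import *
ax()
E
```

```text
t 17.65 tip s 39.0 n -0.6 lat -0.1 F along a [ 0.37 -0.46 -0.04] n [-0.85 -0.81 -0.31]
edge row 232.8 -> pitch 33.5
```

Call:
{"name": "carry_out", "arguments": {"deltas": [{"dp": [-0.005, 0, 0.0035], "spin": 0, "hand": 12}, {"dp": [-0.01, 0, 0.007], "spin": 0, "hand": 12}, {"dp": [-0.01, 0, 0.007], "spin": 0, "hand": 12}, {"dp": [-0.01, 0, 0.007], "spin": 0, "hand": 12}]}}

```text
time: 18.1
ee_pos: [0.4892, -0.3681, 0.1226]
eef_rot: [0.317, 0.949, 0.0, 0.0]
ft_force: [0.2, -0.5, -0.8]
width: 0.016
grip_force: 25.0
```

Call:
{"name": "carry_out", "arguments": {"deltas": [{"dp": [-0.005, 0, 0.0035], "spin": 0, "hand": 12}, {"dp": [-0.01, 0, 0.007], "spin": 0, "hand": 12}, {"dp": [-0.01, 0, 0.007], "spin": 0, "hand": 12}, {"dp": [-0.01, 0, 0.007], "spin": 0, "hand": 12}]}}

```text
time: 18.5
ee_pos: [0.4912, -0.3696, 0.1208]
eef_rot: [0.317, 0.949, 0.0, -0.0]
ft_force: [-0.5, -0.4, 0.4]
width: 0.0156
grip_force: 25.0
```

```bash
python3 - <<'E'
from d import *
ax()
E
```

```text
t 18.60 tip s 44.9 n -0.4 lat 0.1 F along a [-0.3   0.01  0.16] n [ 0.24 -1.48 -0.51]
edge row 232.8 -> pitch 33.5
```

Call:
{"name": "carry_out", "arguments": {"deltas": [{"dp": [-0.005, 0, 0.0035], "spin": 0, "hand": 12}, {"dp": [-0.01, 0, 0.007], "spin": 0, "hand": 12}, {"dp": [-0.01, 0, 0.007], "spin": 0, "hand": 12}, {"dp": [-0.01, 0, 0.007], "spin": 0, "hand": 12}]}}

```text
time: 19.05
ee_pos: [0.4932, -0.3712, 0.119]
eef_rot: [0.317, 0.949, 0.0, -0.0]
ft_force: [0.1, 0.8, -0.6]
width: 0.0156
grip_force: 25.0
```

```bash
python3 - <<'E'
from d import *
ax()
E
```

```text
t 19.15 tip s 47.9 n -0.4 lat 0.1 F along a [-0.01  1.51  0.46] n [-0.76 -1.08 -1.62]
edge row 232.8 -> pitch 33.5
```

Call:
{"name": "carry_out", "arguments": {"deltas": [{"dp": [-0.005, 0, 0.0035], "spin": 0, "hand": 12}, {"dp": [-0.01, 0, 0.007], "spin": 0, "hand": 12}, {"dp": [-0.01, 0, 0.007], "spin": 0, "hand": 12}, {"dp": [-0.01, 0, 0.007], "spin": 0, "hand": 12}]}}

```text
time: 19.6
ee_pos: [0.4952, -0.3727, 0.1174]
eef_rot: [0.317, 0.949, 0.0, -0.0]
ft_force: [-0.2, -0.1, -0.4]
width: 0.0158
grip_force: 25.0
```

```bash
python3 - <<'E'
from d import *
ax()
E
```

```text
t 19.70 tip s 51.0 n -0.4 lat 0.1 F along a [ 0.16 -0.63 -0.  ] n [-0.38 -0.16 -0.13]
edge row 232.7 -> pitch 33.2
```

Call:
{"name": "carry_out", "arguments": {"deltas": [{"dp": [-0.005, 0, 0.0035], "spin": 0, "hand": 12}, {"dp": [-0.01, 0, 0.007], "spin": 0, "hand": 12}, {"dp": [-0.01, 0, 0.007], "spin": 0, "hand": 12}, {"dp": [-0.01, 0, 0.007], "spin": 0, "hand": 12}]}}

```text
time: 20.15
ee_pos: [0.4971, -0.3741, 0.1156]
eef_rot: [0.317, 0.949, 0.0, -0.0]
ft_force: [-2.2, 1.8, 1.6]
width: 0.0156
grip_force: 25.0
```

```bash
python3 - <<'E'
from d import *
ax()
E
```

```text
t 20.25 tip s 54.0 n -0.5 lat 0.1 F along a [-3.2  -3.18 -3.34] n [-0.32 -0.21  0.28]
edge row 232.7 -> pitch 33.5
```

Call:
{"name": "carry_out", "arguments": {"deltas": [{"dp": [-0.005, 0, 0.0035], "spin": 0, "hand": 12}, {"dp": [-0.01, 0, 0.007], "spin": 0, "hand": 12}, {"dp": [-0.01, 0, 0.007], "spin": 0, "hand": 12}, {"dp": [-0.01, 0, 0.007], "spin": 0, "hand": 12}]}}

```text
time: 20.7
ee_pos: [0.4991, -0.3756, 0.1138]
eef_rot: [0.317, 0.949, 0.0, -0.0]
ft_force: [-3.7, 2.8, 4.5]
width: 0.0157
grip_force: 25.0
```

```bash
python3 - <<'E'
from d import *
ax()
E
```

```text
t 20.80 tip s 57.0 n -0.5 lat 0.1 F along a [-6.38 -6.59 -5.49] n [ 1.03 -0.04  0.49]
edge row 232.4 -> pitch 33.2
```

Contact found: 3.2 N at 54 mm and 6.2 N at 57 mm. I ease back 2 mm to hold gently for over half a second, then draw out along the axis.

Call:
{"name": "carry_out", "arguments": {"deltas": [{"dp": [0.0066, 0, -0.0046], "spin": 0, "hand": 12}, {"dp": [0.0066, 0, -0.0046], "spin": 0, "hand": 12}, {"dp": [0.0066, 0, -0.0046], "spin": 0, "hand": 12}, {"dp": [0.0066, 0, -0.0046], "spin": 0, "hand": 12}, {"dp": [0.0066, 0, -0.0046], "spin": 0, "hand": 12}, {"dp": [0.0066, 0, -0.0046], "spin": 0, "hand": 12}, {"dp": [0.0066, 0, -0.0046], "spin": 0, "hand": 12}]}}

```text
time: 21.55
ee_pos: [0.4979, -0.3747, 0.115]
eef_rot: [0.317, 0.949, 0.0, 0.0]
ft_force: [-2.4, 2.3, 2.5]
width: 0.0158
grip_force: 25.0
```

Call:
{"name": "carry_out", "arguments": {"deltas": [{"dp": [0.033, 0, -0.023], "spin": 0, "hand": 12}, {"dp": [0.066, 0, -0.046], "spin": 0, "hand": 12}, {"dp": [0.098, 0, -0.069], "spin": 0, "hand": 12}, {"dp": [0.131, 0, -0.092], "spin": 0, "hand": 12}, {"dp": [0.18, 0, -0.126], "spin": 0, "hand": 12}, {"dp": [0.24, 0, -0.168], "spin": 0, "hand": 12}, {"dp": [0.3, 0, -0.21], "spin": 0, "hand": 12}, {"dp": [0.3, 0, -0.35], "spin": 0, "hand": 12}, {"dp": [0.3, 0, -0.5], "spin": 0, "hand": 12}, {"dp": [0.3, 0, -0.5], "spin": 0, "hand": 12}, {"dp": [0.3, 0, -0.5], "spin": 0, "hand": 12}]}}

```text
time: 22.65
ee_pos: [0.438, -0.3296, 0.2409]
eef_rot: [0.317, 0.949, 0.0, 0.001]
ft_force: [-0.3, -0.2, -1.7]
width: 0.0158
grip_force: 25.0
```

```bash
python3 - <<'E'
from d import *
T,s=rel(); wedge(camera("wrist"),T); print(s["ee_pos"])
E
```

```text
t 22.65 G xd -112.8 lat 0.1 z 151.9 mm head 143.1 F xd/lat/z -0.13 -0.31 -1.71 w 15.8 24.9999422673136
edge row 232.9 -> pitch 33.5
[ 0.43802499 -0.32957303  0.24086162]
```

Held for 0.7 s at about 4 N, then drawn out. Now back toward the rest.

Call:
{"name": "carry_out", "arguments": {"deltas": [{"dp": [0.05, 0.03, 0], "spin": 0.045, "hand": 12}, {"dp": [0.1, 0.06, 0], "spin": 0.09, "hand": 12}, {"dp": [0.16, 0.09, 0], "spin": 0.135, "hand": 12}, {"dp": [0.22, 0.12, 0], "spin": 0.18, "hand": 12}, {"dp": [0.268, 0.14, 0.04], "spin": 0.225, "hand": 12}, {"dp": [0.268, 0.14, 0.08], "spin": 0.27, "hand": 12}, {"dp": [0.268, 0.14, 0.12], "spin": 0.315, "hand": 12}, {"dp": [0.268, 0.14, 0.16], "spin": 0.361, "hand": 12}, {"dp": [0.268, 0.14, 0.16], "spin": 0.361, "hand": 12}, {"dp": [0.268, 0.14, 0.16], "spin": 0.361, "hand": 12}]}}

```text
time: 23.7
ee_pos: [0.4049, -0.2612, 0.1995]
eef_rot: [0.775, 0.632, -0.0, -0.001]
ft_force: [-0.9, -0.5, -1.0]
width: 0.0155
grip_force: 25.0
```

Call:
{"name": "carry_out", "arguments": {"deltas": [{"dp": [0.08, 0.002, 0.1], "spin": 0, "hand": 12}, {"dp": [0.16, 0.004, 0.2], "spin": 0, "hand": 12}, {"dp": [0.24, 0.006, 0.24], "spin": 0, "hand": 12}, {"dp": [0.3, 0.007, 0.26], "spin": 0, "hand": 12}, {"dp": [0.32, 0.007, 0.28], "spin": 0, "hand": 12}, {"dp": [0.32, 0.007, 0.28], "spin": 0, "hand": 12}]}}

```text
time: 24.3
ee_pos: [0.4235, -0.1831, 0.1298]
eef_rot: [0.776, 0.631, -0.0, -0.0]
ft_force: [0.3, -0.5, -1.2]
width: 0.0161
grip_force: 25.0
```

Call:
{"name": "carry_out", "arguments": {"deltas": [{"dp": [0, 0, 0.06], "spin": 0, "hand": 12}, {"dp": [0, 0, 0.12], "spin": 0, "hand": 12}, {"dp": [0, 0, 0.18], "spin": 0, "hand": 12}, {"dp": [0, 0, 0.22], "spin": 0, "hand": 12}, {"dp": [0, 0, 0.22], "spin": 0, "hand": 12}], "force": 8}}

```text
time: 24.8
ee_pos: [0.4228, -0.184, 0.0743]
eef_rot: [0.777, 0.63, -0.001, -0.0]
ft_force: [-0.2, -0.5, -0.7]
width: 0.016
grip_force: 8.0
```

Call:
{"name": "carry_out", "arguments": {"deltas": [{"dp": [0, 0, 0.04], "spin": 0, "hand": 12}, {"dp": [0, 0, 0.08], "spin": 0, "hand": 12}, {"dp": [0, 0, 0.1], "spin": 0, "hand": 12}, {"dp": [0, 0, 0.12], "spin": 0, "hand": 12}, {"dp": [0, 0, 0.14], "spin": 0, "hand": 12}, {"dp": [0, 0, 0.14], "spin": 0, "hand": 12}]}}

```text
time: 25.4
ee_pos: [0.4231, -0.1835, 0.0394]
eef_rot: [0.777, 0.63, -0.0, -0.0]
ft_force: [-1.2, -0.4, -0.8]
width: 0.0161
grip_force: 8.0
```

Call:
{"name": "carry_out", "arguments": {"deltas": [{"dp": [0, 0, 0.015], "spin": 0, "hand": 12}, {"dp": [0, 0, 0.03], "spin": 0, "hand": 12}, {"dp": [0, 0, 0.045], "spin": 0, "hand": 12}, {"dp": [0, 0, 0.06], "spin": 0, "hand": 12}, {"dp": [0, 0, 0.07], "spin": 0, "hand": 12}, {"dp": [0, 0, 0.07], "spin": 0, "hand": 12}]}}

```text
time: 26.0
ee_pos: [0.4231, -0.1833, 0.0222]
eef_rot: [0.777, 0.63, -0.0, -0.001]
ft_force: [-3.3, 2.8, 1.2]
width: 0.0158
grip_force: 8.0
```

```bash
python3 - <<'E'
from d import *
T,s=rel(); w=camera("wrist"); wedge(w,T); cv2.imwrite("pics/e1w.png",w[:,:,::-1]); im=pitch(); cv2.imwrite("pics/e1s.png",im[:,:,::-1])
E
```

```text
t 26.0 G xd -212.7 lat 108.0 z -66.8 mm head 78.1 F xd/lat/z -4.31 0.3 1.21 w 15.8 8.000923488289118
edge row 171.0 -> pitch -10.0
blue px [257 205   6  11  17] pitch down deg -6.0 extent (np.float64(-38.7), np.float64(26.7)) ctr [-6.9 10.4]
```

```bash
python3 - <<'E'
from d import *
T,s=rel(); C=cam("wrist",T); G=(T@[0,0,-.019,1])[:3]; z=np.array([0,0,1.])
for p in(-10,-5,0,5,10):
    q=np.radians(p); print(p,[proj(C,G-o*(-T[:3,0]*np.cos(q)-z*np.sin(q))+.0078*(z*np.cos(q)-T[:3,0]*np.sin(q))).round(1).tolist() for o in(.0557,.109)])
h=cv2.cvtColor(cv2.imread("pics/e1w.png"),cv2.COLOR_BGR2HSV); b=cv2.inRange(h,(100,120,50),(125,255,255)); t=cv2.inRange(h,(8,40,60),(30,200,255))
for c in(276,280,284,288): x=np.where(b[:,c])[0]; y=np.where(t[:,c])[0]; print(c,x.min(),x.max(),len(x),"tan",y[:2],y[-3:])
for r in(130,160,180,200): x=np.where((b|t)[r,240:330])[0]+240; print(r,x.min() if len(x) else 0,x.max() if len(x) else 0)
E
```

```text
t 26.1 G xd -212.7 lat 108.0 z -66.8 mm head 78.1 F xd/lat/z -3.96 -0.21 1.39 w 16.2 8.000398445874453
-10 [[280.7, 171.5], [280.7, 46.7]]
-5 [[280.7, 173.6], [280.7, 40.8]]
0 [[280.7, 177.0], [280.6, 36.5]]
5 [[280.7, 181.5], [280.6, 34.3]]
10 [[280.7, 187.3], [280.5, 34.6]]
276 171 296 126 tan [0 1] [372 373 374]
280 171 296 126 tan [0 1] [372 373 374]
284 171 296 126 tan [0 1] [372 373 374]
288 170 296 127 tan [0 1] [372 373 374]
130 263 298
160 264 329
180 262 329
200 263 329
```

Call:
{"name": "carry_out", "arguments": {"deltas": [{"dp": [0, 0, 0], "spin": 0, "hand": 18}, {"dp": [0, 0, 0], "spin": 0, "hand": 20}, {"dp": [0, 0, 0], "spin": 0, "hand": 25}, {"dp": [0, 0, 0], "spin": 0, "hand": 40}, {"dp": [0, 0, 0], "spin": 0, "hand": 40}, {"dp": [0, 0, 0], "spin": 0, "hand": 40}, {"dp": [0, 0, -0.06], "spin": 0, "hand": 40}, {"dp": [0, 0, -0.12], "spin": 0, "hand": 40}, {"dp": [0, 0, -0.18], "spin": 0, "hand": 40}, {"dp": [-0.12, 0, -0.3], "spin": 0, "hand": 40}, {"dp": [-0.24, 0, -0.5], "spin": 0, "hand": 40}, {"dp": [-0.26, 0, -0.7], "spin": 0, "hand": 40}, {"dp": [-0.26, 0, -0.9], "spin": 0, "hand": 40}, {"dp": [-0.26, 0, -1], "spin": 0, "hand": 40}, {"dp": [-0.26, 0, -1], "spin": 0, "hand": 40}, {"dp": [-0.26, 0, -1], "spin": 0, "hand": 40}]}}

```text
time: 27.7
ee_pos: [0.4104, -0.2471, 0.2726]
eef_rot: [0.777, 0.63, 0.001, 0.0]
ft_force: [0.2, 0.4, -0.6]
width: 0.0399
grip_force: 0.0
```

```bash
python3 - <<'E'
from h import *
np.set_printoptions(precision=4,suppress=True)
T,s=pose(); w=camera("wrist")[:,:,::-1]; cv2.imwrite("pics/f1w.png",w); sc=camera("scene")[:,:,::-1]; cv2.imwrite("pics/f1s.png",sc)
print(s["ee_pos"],s["ft_force"].round(1),s["joint_positions"].round(2))
def grip(w,C,off=(0,0)):
    h=cv2.cvtColor(w,cv2.COLOR_BGR2HSV); m=cv2.inRange(h,(100,120,80),(125,255,255)); N,L,st,c=cv2.connectedComponentsWithStats(m); i=1+np.argmax(st[1:,4])
    ys,xs=np.where(L==i); r=cv2.minAreaRect(np.stack([xs,ys],1).astype(np.float32)); b=cv2.boxPoints(r); X=np.array([onz(C,q,.047) for q in b])
    e=X[1]-X[0] if np.linalg.norm(X[1]-X[0])>np.linalg.norm(X[2]-X[1]) else X[2]-X[1]
    print(st[i],"ctr",X.mean(0),"len",np.linalg.norm(X[1]-X[0]),np.linalg.norm(X[2]-X[1]),"head",np.degrees(np.arctan2(e[1],e[0])))
grip(w,cam("wrist",T)); grip(cv2.imread("pics/b1w.png"),cam("wrist",np.load("pics/b1.npy")))
# scene: brush blue + whole difference against the first picture
a=cv2.imread("pics/scene0.png"); d=cv2.absdiff(a,sc).max(2)
for n,(x0,y0,x1,y1) in dict(brush=(240,190,282,245),tape=(193,222,236,258),glue=(280,228,298,268),punch=(232,165,260,192),pink=(305,262,400,380)).items(): print(n,"changed px",(d[y0:y1,x0:x1]>40).sum())
for n in("scene0","f1s"):
    h=cv2.cvtColor(cv2.imread(f"pics/{n}.png"),cv2.COLOR_BGR2HSV); m=cv2.inRange(h,(100,120,80),(125,255,255)); m[:,:240]=0;m[:,282:]=0;m[:190]=0;m[245:]=0
    ys,xs=np.where(m); print(n,len(xs),xs.mean(),ys.mean(),np.linalg.eigh(np.cov(xs,ys))[1][:,1])
E
```

```text
[ 0.4104 -0.2471  0.2726] [ 0.2  0.4 -0.6] [-0.25 -0.06  0.68  1.78  0.04  1.4   0.21]
[272  72  15  63 884] ctr [ 0.4268 -0.1603  0.047 ] len 0.015526939107382322 0.06707095299208574 head -101.65331083257044
[273  79  14  58 781] ctr [ 0.4264 -0.1628  0.047 ] len 0.015623264612103012 0.06693970708925479 head -101.41819378624255
brush changed px 691
tape changed px 197
glue changed px 85
punch changed px 0
pink changed px 0
scene0 60 257.85 210.63333333333333 [0.4423 0.8968]
f1s 44 258.22727272727275 209.9318181818182 [0.4978 0.8673]
```

```bash
python3 - <<'E'
from h import *
def c(n,lo,hi,b):
    h=cv2.cvtColor(cv2.imread(f"pics/{n}.png"),cv2.COLOR_BGR2HSV)[b[1]:b[3],b[0]:b[2]]; ys,xs=np.where(cv2.inRange(h,lo,hi)); return len(xs),round(xs.mean()+b[0],1),round(ys.mean()+b[1],1)
print("tab",[c(n,(0,140,70),(8,255,255),(310,165,380,225)) for n in("scene0","s3","f1s")])
print("glue",[c(n,(22,120,90),(32,255,255),(280,228,298,270)) for n in("scene0","f1s")])
cv2.imwrite("pics/f1t.png",camera("top")[:,:,::-1])
print("tape",[c(n,(18,60,150),(32,160,255),(245,242,285,284)) for n in("top0","f1t")])
E
```

```text
tab [(106, np.float64(349.6), np.float64(201.5)), (106, np.float64(350.8), np.float64(193.3)), (107, np.float64(350.8), np.float64(193.1))]
glue [(96, np.float64(288.3), np.float64(256.3)), (127, np.float64(288.2), np.float64(255.8))]
tape [(206, np.float64(265.5), np.float64(262.7)), (158, np.float64(268.2), np.float64(264.0))]
```

```bash
python3 -c "
from bench import *
print(close_job())"
```

```text
the job is handed in; nothing more can be done
None
```

The job is handed in: the cover is open at its stop, the brush was dipped in line with the well (held about 0.7 s at roughly 4 N, briefly 6 N before easing back) and is lying in its rest again within about 3 mm, and the arm touched none of the tape roll, glue stick and hole punch (the last tape check was partly blocked from view).

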